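# Unpin the splash guard and hold it at its balance point for fitting the stay

## Robot

A 6-joint arm with a two-finger parallel gripper is mounted at the origin on a cart in front of the work surface, level with it; the furniture and walls round the work are solid. World frame = base frame: x ahead of the robot, y to its left, z up, the work surface at z = 0. Lengths are in m, angles in rad, forces in N, time in s.
With the tool pointing down it reaches from about 0.35 to 0.775 m from the base axis. Payload 7.3 kg.
Tool frame: the origin (TCP) lies on the mounting face of the last link; the fingertips stand 178 mm ahead of it and the grasp point (between the pads) lies 159 mm ahead of it (robot.tcp_to_tips is the distance from the TCP to the fingertips, in m); z points along the fingers, y is the direction in which the jaws open and shut (so a half turn about z gives the same grasp; the last joint's range is limited). The gripper opens to 92 mm and grips with 3 to 60 N. Pads are 19 mm wide; open, the fingers measure 130 mm over their backs; the gripper's body (75 mm by 190 mm) begins 47 mm behind the grasp point.
Start: joints at [-0.146, 0.342, 1.524, -0, 1.275, -0.146], TCP at [0.525, 0, 0.405] pointing down, gripper open.
Joint ranges: [-2.53, 2.53], [-0.77, 2.02], [0.04, 2.7], [-1, 4.14], [0.28, 2.66], [-3.11, 3.11]. Speed limits (rad/s): [2.57, 2.57, 3.14, 3.14, 3.14, 3.14].

## Interface

Orientations are given as [roll, pitch, yaw] about the fixed x, y, z axes, in that order (R = Rz(yaw) Ry(pitch) Rx(roll)).
In Python, from cell import robot, viewer gives the robot as it stands.
- The arm moves only by the shell command python3 -m creep 'ROWS' [OPENING] [FORCE]. ROWS is JSON, a list that holds one entry, the list of rows, each a list of 6 numbers: the shift along the world's x, y, z in mm, then the turn, a rotation vector about the world's x, y, z in degrees. A call has 1 to 5 rows; each row shifts and turns the pose as measured when the row begins; what a row does not reach is not made up. A row lasts 1/12 s, in which the tool goes at most 41.7 mm and 7.16 degrees, less where a joint would pass 70% of its speed; a pose out of reach is approached as far as the arm can. A call with a gripper value outside its range is refused whole. OPENING is the closure, from -1 (fully open) to 1 (shut), set as the call begins (- or left out, the last holds). The fingers move at their own pace and stop on an object; FORCE is the grip in N (left out, the last holds). Time passes only in rows, so rows that do not move let the fingers close. It gives the time, the measured TCP pose, the force and the opening at its end, in the units of the state.
- robot.observe(): the state, without advancing time (a new reading comes with each control period).
- viewer.read_camera(name): name is "scene" or "side" or "wrist"; returns the picture (420x560x3 uint8, blue, green, red); there is no depth.
- viewer.camera_model(name): a dict with "fx", "fy", "cx", "cy" (pixels), "pose" (4x4, takes a point from camera to world coordinates); the wrist camera has in their place "mount" (4x4, takes a point from camera to tool coordinates, whose origin is the TCP and whose axes are the flange's). Camera axes: x right, y up, looking along -z (the intrinsics and any distortion apply to the point x, -y, -z); pixel columns grow to the right and rows downward; lengths in m; the calibration is good to about 2 mm. A picture is of the moment at which its call begins: read the wrist's pose just before it. camera_model takes no time and is no camera call.
- robot.hand_in(): hands the job in, once; it reports no verdict.
The state is a dict: "time": time; "qpos": joint angles; "qvel": joint speeds; "joint_efforts": joint torques, N m; "tool_pos": TCP position; "tool_rot": TCP orientation; "contact_force": force on the tool from outside, world axes, zero at the start; "torque": the same for the moment, N m; "opening": finger opening in m.
Only numpy, scipy, OpenCV 4.12 (cv2) and the standard library are available. Lean on these libraries where they do the work, as an engineer would, in place of code of your own. Each camera call takes 0.05 s, during which the arm holds its last target. There are 200 camera calls.

## Task

The splash guard of the shower-head test station needs its new lid stay fitted. Draw the lock pin straight out of its fork on the station's left side and lay it in the steel parts tray, then take the guard by its handle, swing it up to its balance point, where it would fall neither shut nor over backwards, and finish there with the handle still in your grip. Do not let the guard drop shut or flop over, and leave everything else on the bench where it is.

Things in the scene. Friction and masses are not known exactly. Their poses are not given: they have to be found in the camera images.
- station: Test station, fixed: aluminium drip tray 180 deep (x) x 200 wide (y), a chrome shower head in it under a clear, aluminium-framed, box-shaped splash guard; 120 high when shut. Origin: centre of underside; x to its rear (hinge side), y to its left, z up; yaw up to 0.25 rad. Its lock fork stands on the left wall: two cheeks, tops 56 high; a tongue of the guard hangs between them, pinned.
- lock_bore (a point): Mouth of the fork's pin bore (9 mm wide), on its axis at the outer cheek's outer face: station frame (-50, 123, 40) mm. The bore runs level along the station's y axis, 37 mm deep, through both cheeks and the guard's tongue: the guard cannot be lifted before the pin is out.
- pin: Loose lock pin, 106 long, about 60 g: steel shank 8 in diameter, 42 long; flange 18 in diameter, 4 thick; round black grip 16 in diameter, 60 long. Origin: middle of the grip, on the axis; its y axis runs from shank to grip end. It starts level in the bore, grip sticking out to the station's left, its y along the station's y. It slides freely along that axis; 42 mm of travel frees it.
- pin_grip (a point): The middle of the pin's black grip, on its axis, 34 mm from the flange face that bears on the fork. At the start about 40 mm above the bench, with free room for fingers in front of it and behind it; the fork and the guard's side stand on its shank side, so take it here or nearer its outer end.
- pin_tip (a point): The free end of the pin's steel shank, 76 mm from pin_grip.
- tray: Shallow steel parts tray, fixed to the bench, to the left of the station: 120 (x) by 200 (y) outside, 20 high, walls and floor 3 thick. Origin: centre of its underside; y is its long axis. Two loose union nuts lie in the 40 mm at its +y end; the rest is empty.
- guard (a joint): Angle of the splash guard, rad: 0 shut, growing as its front swings up and back, stop at 1.95. About 0.7 kg, little friction, no spring or stay: below its balance point it falls shut, beyond it over backwards. Being a deep box it balances short of upright: at 1.26 rad (its once level top then leans 18 degrees from upright, towards the robot); friction holds it within 0.03 rad of that.
- guard_hinge (a point): Middle of the guard's hinge line, at the top of the station's rear wall: station frame (93, 0, 54) mm. The hinge line runs along the station's y axis.
- handle_mid (a point): Middle of the guard's handle bar (on the bar's axis).
- guard_handle: Handle of the guard: round steel bar 12 in diameter, 110 long along the station's y, 45 off the guard's front face on two legs. Guard shut: bar at station x = -135, z = 84, which is 228 in front of the hinge line and 30 above it. It turns with the guard. Being round it can turn in a pinch, so a gripper may point down all the way. Body origin on the hinge line: use handle_mid.
- head_a: Bystander: chrome shower head, 125 in diameter, 92 high, on the bench behind the station, to the left.
- ptfe: Bystander: blue spool of thread tape, 64 x 55 x 16, left of the station's rear.
- stay: Bystander: the new lid stay, a slotted steel strip 168 long and 18 wide, lying at the front right. It is not to be handled.
- driver: Bystander: screwdriver, 182 long, at the front right.
- tray_nut_a: Bystander: chrome union nut 29 x 32 x 12 in the +y end of the tray.
- tray_nut_b: Bystander: a second such nut beside it.

How it is judged:
On the way, in this order (a step that is already met when the one before it is completed fails the run):
1. the lock pin is drawn wholly out of its fork while the guard is still shut (y of pin_tip in the frame of station above 0.125 m and value of joint guard below 0.1 rad), for 0.05 s.
2. the pin lies in the parts tray, let go and at rest, the guard still shut (x of pin_grip in the frame of tray between -0.057 and 0.057 m and y of pin_grip in the frame of tray between -0.097 and 0.097 m and z of pin_grip in the frame of tray between 0 and 0.03 m and x of pin_tip in the frame of tray between -0.057 and 0.057 m and y of pin_tip in the frame of tray between -0.097 and 0.097 m and z of pin_tip in the frame of tray between 0 and 0.03 m and contact force between the fingers and pin below 0.05 N and linear speed of pin below 0.03 m/s and value of joint guard below 0.1 rad), for 0.2 s.
At the end, for the whole second after the job is handed in: The program finishes while holding: through the last second the fingers hold the guard's handle (over 1 N), the guard stands still at its balance point, 1.26 rad open within 0.07 rad, and the lock pin lies at rest wholly inside the parts tray (value of joint guard between 1.195 and 1.335 rad and velocity of joint guard between -0.08 and 0.08 rad/s and contact force between the fingers and guard_handle above 1 N and x of pin_grip in the frame of tray between -0.057 and 0.057 m and y of pin_grip in the frame of tray between -0.097 and 0.097 m and z of pin_grip in the frame of tray between 0 and 0.03 m and x of pin_tip in the frame of tray between -0.057 and 0.057 m and y of pin_tip in the frame of tray between -0.097 and 0.097 m and z of pin_tip in the frame of tray between 0 and 0.03 m and contact force between the fingers and pin below 0.05 N and linear speed of pin below 0.03 m/s); the arm keeps its last pose, push and grip.
It fails at once if the guard flops over backwards past its balance point (value of joint guard above 1.56 rad).
It fails at once if the guard drops (swings shut faster than 1.5 rad/s) (velocity of joint guard below -1.5 rad/s).
It fails at once if a bystander is shifted by more than 30 mm (distance of any of head_a, ptfe, stay, driver, tray_nut_a, tray_nut_b from where it was at the start of the episode above 0.03 m).
It also fails if it takes over 61 s, if anything falls off the work surface, if the arm or the gripper's body presses on something with over 40 N, if the wrist force passes 120 N, or if a joint passes its speed limit or range.

## Working session

There is one attempt and no reset: what is moved stays moved. The work goes in short steps, Python scripts to look and compute and a shell command to move; the robot and the scene stay as the last step left them, time stands still between calls to the robot, and variables do not carry over. Pictures are saved under pics/ and viewed, about 8 in all and at most 12, crops included, and the job is handed in when it is done.

```bash
mkdir -p pics; ls; python3 - <<'E'
from cell import robot, viewer
import cv2,numpy as np
for n in("scene","side"):
    cv2.imwrite(f"pics/{n}0.png",cv2.resize(viewer.read_camera(n),(800,600),interpolation=cv2.INTER_CUBIC))
    m=viewer.camera_model(n);print(n,{k:(np.round(v,4).tolist() if k=="pose" else v) for k,v in m.items()})
print(viewer.camera_model("wrist"));print(robot.observe())
E
```

```text
pics
scene {'fx': 496.81658086631467, 'fy': 496.81658086631467, 'cx': 286.86505904792494, 'cy': 206.76888583336017, 'pose': [[0.464, 0.6539, -0.5976, -0.4819], [-0.8858, 0.3428, -0.3127, -0.4851], [0.0004, 0.6744, 0.7383, 1.3418], [0.0, 0.0, 0.0, 1.0]]}
side {'fx': 424.50967297258086, 'fy': 424.50967297258086, 'cx': 287.8517761456794, 'cy': 215.1493769191743, 'pose': [[0.9395, 0.1647, -0.3002, 0.0146], [-0.3419, 0.4024, -0.8492, -1.4027], [-0.019, 0.9005, 0.4343, 0.7971], [0.0, 0.0, 0.0, 1.0]]}
{'fx': 318.99229515223334, 'fy': 318.99229515223334, 'cx': 282.39278047494435, 'cy': 213.21352436963906, 'mount': array([[ 6.07034316e-04,  9.50212093e-01,  3.11603289e-01,
         8.50851151e-02],
       [ 9.99999513e-01, -8.19181161e-04,  5.49935867e-04,
         9.74234485e-04],
       [ 7.77815255e-04,  3.11602803e-01, -9.50212128e-01,
         1.99775063e-02],
       [ 0.00000000e+00,  0.00000000e+00,  0.00000000e+00,
         1.00000000e+00]])}
{'time': 0.1, 'qpos': array([-1.45991119e-01,  3.42646472e-01,  1.52492295e+00,  2.17909366e-05,
        1.27536947e+00, -1.46001888e-01]), 'qvel': array([-1.46168584e-05, -7.27126789e-04, -1.12088527e-03, -5.47594600e-05,
        1.17270702e-03,  2.05346172e-04]), 'joint_efforts': array([ 1.49919495e-03, -4.32001984e+01, -2.44694173e+01,  7.19219679e-02,
        5.25739230e-02, -9.79429342e-05]), 'tool_pos': array([5.24882955e-01, 4.70827284e-05, 4.04117190e-01]), 'tool_rot': array([-3.14026377e+00, -2.16472975e-04,  1.57080059e+00]), 'contact_force': array([-0.04873787,  0.28441045, -0.91694376]), 'torque': array([-0.02710568,  0.00164331, -0.00224941]), 'opening': 0.091574082385124}
```

View pics/scene0.png

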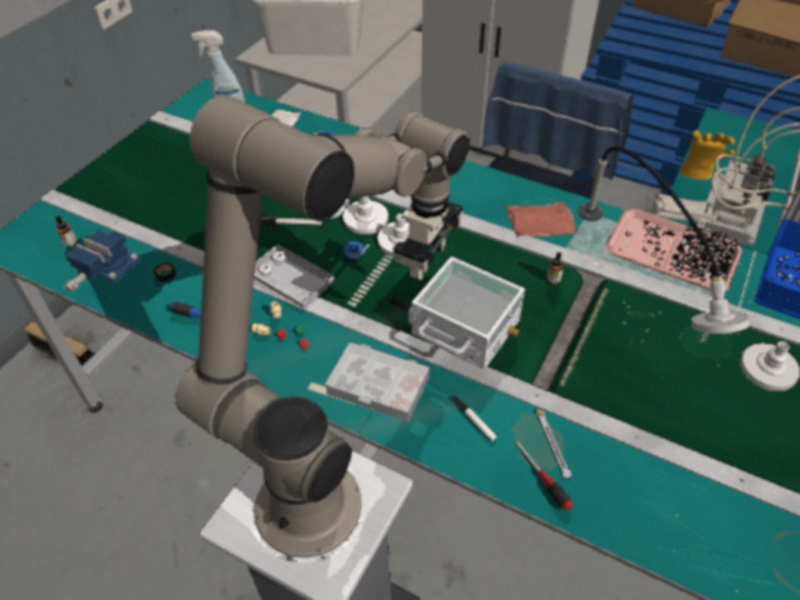

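View pics/side0.png

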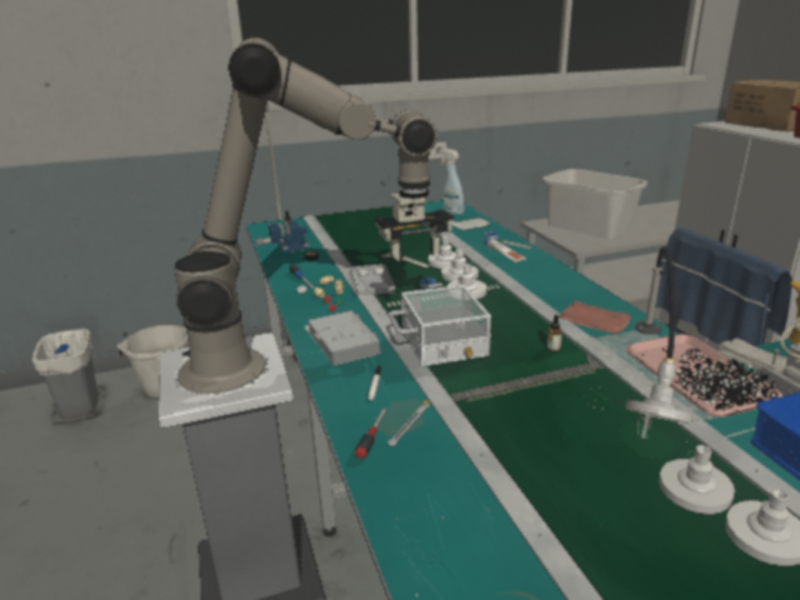

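```bash
python3 - <<'E'
from cell import robot, viewer
import cv2,numpy as np
s=cv2.imread("pics/scene0.png")
im=viewer.read_camera("scene")
cv2.imwrite("pics/scene1.png",cv2.resize(im[150:285,170:380],(798,513),interpolation=cv2.INTER_CUBIC))
cv2.imwrite("pics/wrist0.png",cv2.resize(viewer.read_camera("wrist"),(800,600),interpolation=cv2.INTER_CUBIC))
E
```

```text
(no output)
```

View pics/scene1.png

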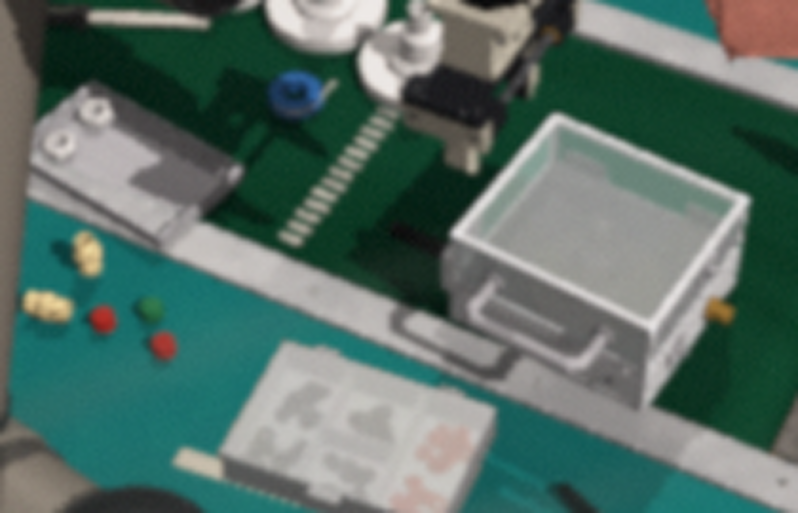

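View pics/wrist0.png

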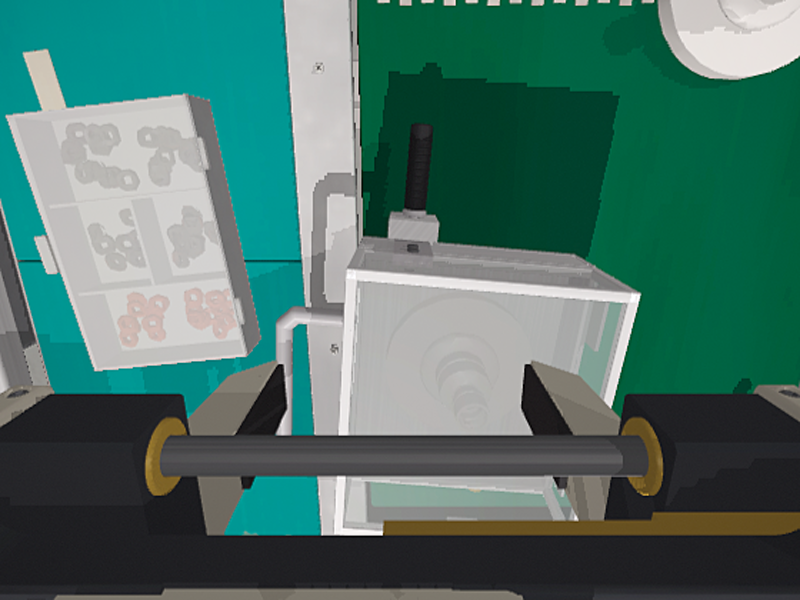

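```bash
cat > h.py <<'E'
from cell import robot, viewer
import cv2,numpy as np
from scipy.spatial.transform import Rotation as R
def campose(n):
    m=viewer.camera_model(n)
    if n!="wrist": return m,np.array(m["pose"])
    o=robot.observe(); T=np.eye(4); T[:3,:3]=R.from_euler("xyz",o["tool_rot"]).as_matrix(); T[:3,3]=o["tool_pos"]
    return m,T@m["mount"]
def ray(n,u,v,z):
    m,P=campose(n)
    d=P[:3,:3]@np.array([(u-m["cx"])/m["fx"],-(v-m["cy"])/m["fy"],-1]); p=P[:3,3]
    return np.round(p+d*(z-p[2])/d[2],4)
E
python3 - <<'E'
from h import *
for l,u,v,z in [("gripend",421,125,.04),("flange",412,212,.04),("FL",350,268,.12),("RL",637,294,.12),("handle front corner",280,322,.084)]:
    print("w",l,ray("wrist",u*.7,v*.7,z))
for l,u,v,z in [("gFL",452,233,.12),("gRL",557,115,.12),("gRR",748,200,.12),("gFR",652,328,.12),("hL",480,305,.084),("hR",590,360,.084),("t-y+x",240,170,.02),("t-y-x",162,243,.02),("t+y-x",32,155,.02),("t+y+x",93,85,.02),("gripend",392,228,.04)]:
    print("s",l,ray("scene",170+u/3.8,150+v/3.8,z))
E
```

```text
w gripend [0.5377 0.1053 0.04  ]
w flange [0.5317 0.0449 0.04  ]
w FL [0.4937 0.0213 0.12  ]
w RL [0.6669 0.0054 0.12  ]
w handle front corner [ 0.4387 -0.0263  0.084 ]
s gFL [0.4921 0.0168 0.12  ]
s gRL [ 0.6666 -0.0015  0.12  ]
s gRR [ 0.6483 -0.1967  0.12  ]
s gFR [ 0.4752 -0.1794  0.12  ]
s hL [ 0.4579 -0.0285  0.084 ]
s hR [ 0.4472 -0.1379  0.084 ]
s t-y+x [0.5492 0.2778 0.02  ]
s t-y-x [0.4347 0.2924 0.02  ]
s t+y-x [0.4722 0.4685 0.02  ]
s t+y+x [0.5816 0.4726 0.02  ]
s gripend [0.5356 0.1019 0.04  ]
```

```bash
python3 -m creep '[[[3,20,-26,0,0,-1.5],[3,20,-26,0,0,-1.5],[3,20,-26,0,0,-1.5],[2,19,-26,0,0,-1.2],[0,0,0,0,0,0]]]' -1; python3 - <<'E'
from h import *
cv2.imwrite("pics/wrist1.png",cv2.resize(viewer.read_camera("wrist"),(800,600),interpolation=cv2.INTER_CUBIC))
E
```

```text
time: 0.62
tool_pos: [0.536, 0.0804, 0.2981]
tool_rot: [3.136, 0.002, 1.462]
contact_force: [-1.6, 0.4, -0.8]
opening: 0.092
```

View pics/wrist1.png

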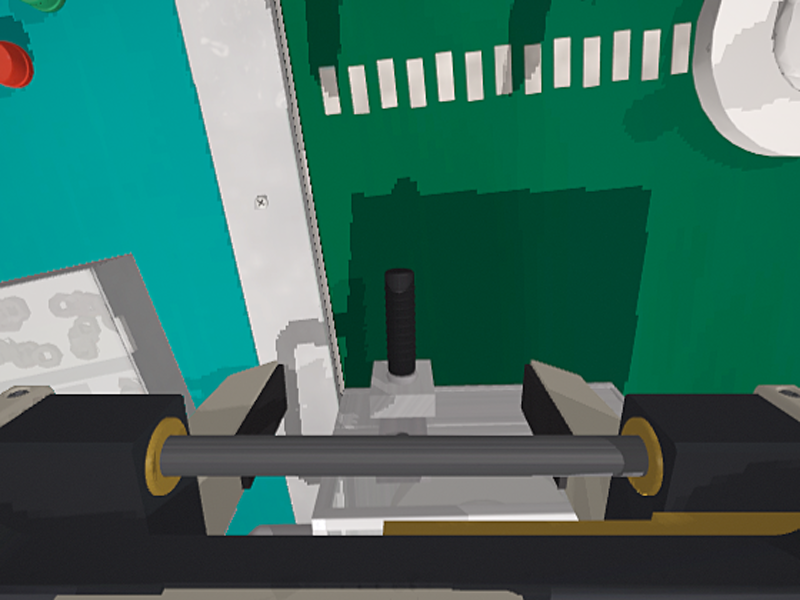

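```bash
python3 - <<'E'
from h import *
o=robot.observe();print(o["tool_pos"],o["tool_rot"])
for u,v,z in [(400,283,.04),(401,373,.049),(404,415,.056)]: print(ray("wrist",u*.7,v*.7,z))
E
```

```text
[0.53663725 0.07935182 0.30025971] [3.13383802e+00 2.25010304e-03 1.46371094e+00]
[0.5395 0.0974 0.04  ]
[0.5347 0.0477 0.049 ]
[0.5339 0.0249 0.056 ]
```

```bash
python3 -m creep '[[[0,-1,-30,0,0,0],[0,-1,-30,0,0,0],[0,0,-30,0,0,0],[0,0,-4,0,0,0],[0,0,0,0,0,0]]]' -1;python3 -m creep '[[[0,0,0,0,0,0],[0,0,0,0,0,0],[0,0,0,0,0,0],[0,0,0,0,0,0],[0,0,0,0,0,0]]]' 1 20; python3 -m creep '[[[0,0,0,0,0,0],[0,0,0,0,0,0],[0,0,0,0,0,0],[0,0,0,0,0,0],[0,0,0,0,0,0]]]'; python3 -m creep '[[[0,0,0,0,0,0],[0,0,0,0,0,0]]]'
```

```text
time: 1.08
tool_pos: [0.5398, 0.0746, 0.2106]
tool_rot: [3.121, 0.002, 1.467]
contact_force: [0.2, -0.2, 0.7]
opening: 0.0919
time: 1.5
tool_pos: [0.5425, 0.0732, 0.2186]
tool_rot: [3.109, 0.002, 1.466]
contact_force: [-0.8, 0.0, -0.7]
opening: 0.0633
time: 1.92
tool_pos: [0.5407, 0.0738, 0.2201]
tool_rot: [3.114, 0.001, 1.467]
contact_force: [-11.4, 1.8, 7.0]
opening: 0.0298
time: 2.08
tool_pos: [0.5365, 0.0745, 0.2192]
tool_rot: [3.13, 0.002, 1.467]
contact_force: [-9.5, 1.1, 8.6]
opening: 0.0163
```

```bash
python3 -m creep '[[[0,0,0,0,0,0],[0,0,0,0,0,0],[0,0,0,0,0,0]]]' 0.1; python3 -m creep '[[[0,0,-7,0,0,0],[0,0,-7,0,0,0],[0,0,0,0,0,0]]]'; python3 -m creep '[[[0,0,0,0,0,0]]]'
```

```text
time: 2.33
tool_pos: [0.5354, 0.0747, 0.2189]
tool_rot: [3.133, 0.003, 1.468]
contact_force: [0.1, 0.1, 0.2]
opening: 0.0323
time: 2.58
tool_pos: [0.5361, 0.0746, 0.2037]
tool_rot: [3.13, 0.003, 1.468]
contact_force: [-1.1, 0.3, -0.2]
opening: 0.0408
time: 2.67
tool_pos: [0.5362, 0.0746, 0.2031]
tool_rot: [3.131, 0.003, 1.468]
contact_force: [-0.1, 0.4, -0.4]
opening: 0.0411
```

```bash
python3 -m creep '[[[0,0,0,0,0,0],[0,0,0,0,0,0],[0,0,0,0,0,0],[0,0,0,0,0,0],[0,0,0,0,0,0]]]' 1 20;  python3 -m creep '[[[0,0,0,0,0,0]]]'; python3 - <<'E'
from h import *
cv2.imwrite("pics/wrist2.png",cv2.resize(viewer.read_camera("wrist"),(800,600),interpolation=cv2.INTER_CUBIC))
E
```

```text
time: 3.08
tool_pos: [0.5354, 0.0748, 0.2024]
tool_rot: [3.135, 0.003, 1.467]
contact_force: [-3.9, 1.3, 1.6]
opening: 0.0153
time: 3.17
tool_pos: [0.5351, 0.0748, 0.2026]
tool_rot: [3.136, 0.003, 1.467]
contact_force: [-0.0, -0.1, 1.9]
opening: 0.0152
```

View pics/wrist2.png

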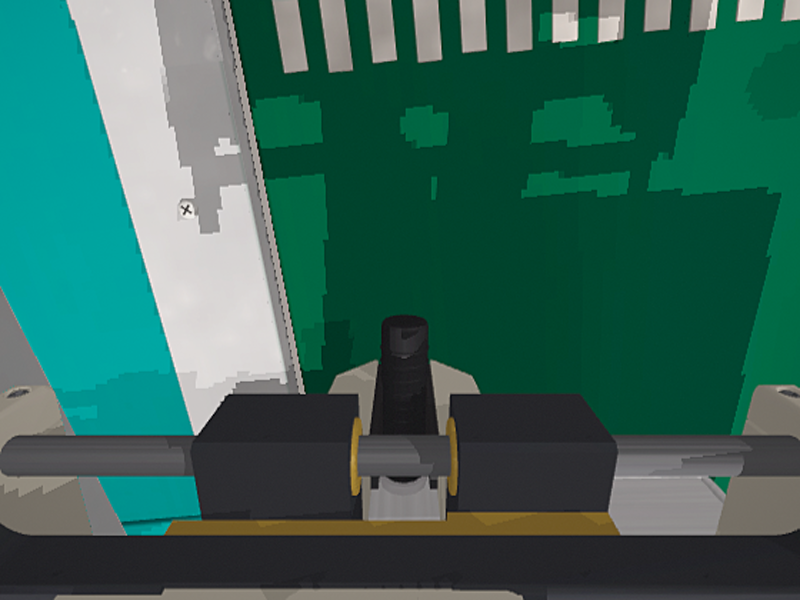

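```bash
python3 -m creep '[[[1,10,0,0,0,0],[1,10,0,0,0,0]]]';python3 -m creep '[[[1.5,15,0,0,0,0],[1.5,15,0,0,0,0],[1.5,15,0,0,0,0]]]'
```

```text
time: 3.38
tool_pos: [0.5374, 0.094, 0.2028]
tool_rot: [3.135, 0.003, 1.465]
contact_force: [0.3, 0.5, -0.1]
opening: 0.0151
time: 3.63
tool_pos: [0.5427, 0.1416, 0.2029]
tool_rot: [3.133, 0.003, 1.463]
contact_force: [0.3, 1.5, -0.3]
opening: 0.0151
```

```bash
python3 -m creep '[[[0,15,30,0,0,0],[0,20,30,0,0,-1],[-2,30,20,0,0,-2],[-5,35,5,0,0,-2],[-5,30,5,0,0,0]]]';python3 -m creep '[[[0,0,0,0,0,0]]]';  python3 - <<'E'
from h import *
cv2.imwrite("pics/wrist3.png",cv2.resize(viewer.read_camera("wrist"),(800,600),interpolation=cv2.INTER_CUBIC))
E
```

```text
time: 4.05
tool_pos: [0.5306, 0.2786, 0.295]
tool_rot: [3.134, 0.0, 1.368]
contact_force: [-0.2, 0.8, -1.3]
opening: 0.0152
time: 4.13
tool_pos: [0.5296, 0.2842, 0.297]
tool_rot: [3.13, -0.004, 1.372]
contact_force: [0.1, 0.5, -0.7]
opening: 0.0151
```

View pics/wrist3.png

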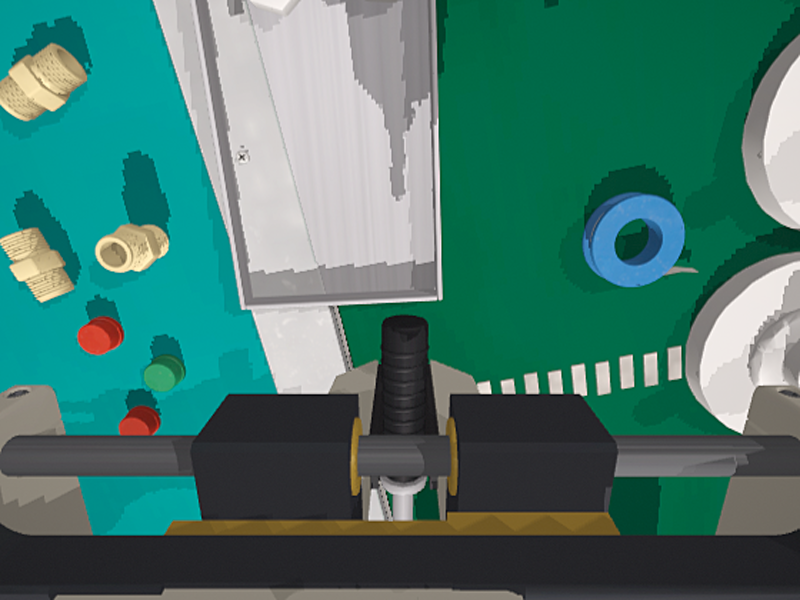

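```bash
python3 - <<'E'
from h import *
o=robot.observe();print(o["tool_pos"],o["tool_rot"])
for u,v in [(243,305),(440,299),(437,2),(198,2),(287,5)]: print(ray("wrist",u*.7,v*.7,.02))
E
```

```text
[0.52982881 0.28242526 0.29619221] [ 3.13108009e+00 -2.36259404e-03  1.37256673e+00]
[0.4411 0.3022 0.02  ]
[0.5556 0.2826 0.02  ]
[0.5803 0.4322 0.02  ]
[0.4665 0.4546 0.02  ]
[0.5084 0.4451 0.02  ]
```

```bash
python3 -m creep '[[[-4,28,0,0,0,1],[-4,28,0,0,0,1],[-4,28,0,0,0,0],[-3,25,0,0,0,0],[0,0,0,0,0,0]]]';python3 -m creep '[[[0,0,0,0,0,0]]]'
```

```text
time: 4.6
tool_pos: [0.5145, 0.3939, 0.2942]
tool_rot: [3.131, -0.0, 1.407]
contact_force: [-0.2, 0.1, 0.1]
opening: 0.015
time: 4.68
tool_pos: [0.5143, 0.3942, 0.2933]
tool_rot: [3.132, 0.001, 1.409]
contact_force: [0.2, -1.2, -0.4]
opening: 0.0155
```

```bash
python3 -m creep '[[[0,-1,-35,0,0,0],[0,-1,-35,0,0,0],[0,0,-20,0,0,0],[0,0,-8,0,0,0],[0,0,0,0,0,0]]]';python3 -m creep '[[[0,0,0,0,0,0]]]'
```

```text
time: 5.1
tool_pos: [0.5159, 0.3869, 0.1925]
tool_rot: [3.129, 0.001, 1.406]
contact_force: [-0.2, -0.1, -0.2]
opening: 0.0151
time: 5.18
tool_pos: [0.5163, 0.386, 0.1925]
tool_rot: [3.129, 0.002, 1.405]
contact_force: [0.4, 0.5, 0.6]
opening: 0.0156
```

```bash
python3 -m creep '[[[1,5,-4,0,0,0],[0,2,-5,0,0,0],[0,0,0,0,0,0]]]';python3 -m creep '[[[0,0,0,0,0,0]]]'
```

```text
time: 5.43
tool_pos: [0.5191, 0.3929, 0.1865]
tool_rot: [3.125, -0.002, 1.403]
contact_force: [-0.5, -0.3, 0.1]
opening: 0.015
time: 5.52
tool_pos: [0.5195, 0.3933, 0.1873]
tool_rot: [3.124, -0.003, 1.403]
contact_force: [-0.3, -0.1, -0.8]
opening: 0.0151
```

```bash
python3 -m creep '[[[0,0,0,0,0,0],[0,0,0,0,0,0],[0,0,0,0,0,0],[0,0,0,0,0,0]]]' 0.3; python3 -m creep '[[[0,0,12,0,0,0],[0,0,30,0,0,0],[0,0,30,0,0,0],[0,0,30,0,0,0],[0,0,0,0,0,0]]]'; python3 - <<'E'
from h import *
cv2.imwrite("pics/wrist4.png",cv2.resize(viewer.read_camera("wrist"),(800,600),interpolation=cv2.INTER_CUBIC))
cv2.imwrite("pics/scene4.png",cv2.resize(viewer.read_camera("scene")[150:285,170:380],(798,513),interpolation=cv2.INTER_CUBIC))
E
```

```text
time: 5.85
tool_pos: [0.5198, 0.394, 0.1896]
tool_rot: [3.12, -0.006, 1.404]
contact_force: [-0.3, -0.3, 0.5]
opening: 0.0315
time: 6.27
tool_pos: [0.5186, 0.3934, 0.2971]
tool_rot: [3.123, -0.003, 1.404]
contact_force: [0.1, 0.8, 1.1]
opening: 0.0322
```

View pics/wrist4.png

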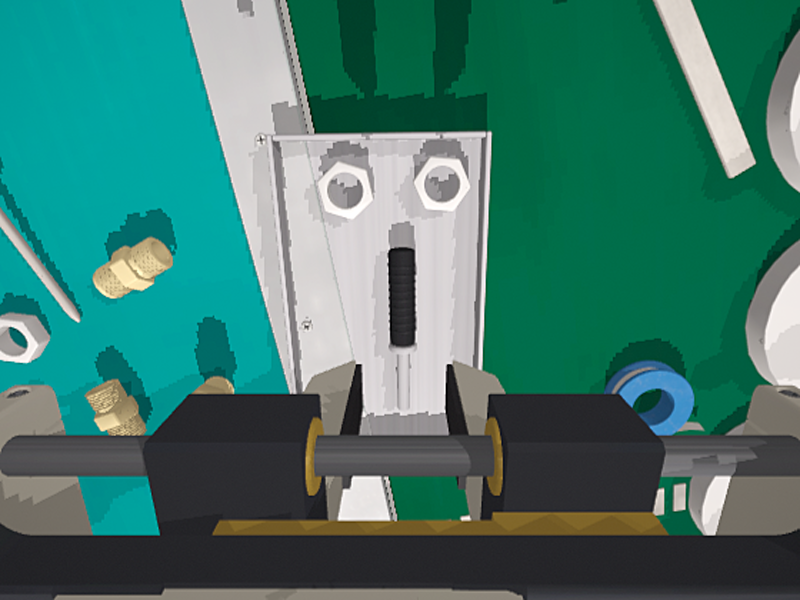

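```bash
python3 - <<'E'
from h import *
for l,u,v,z in [("edge",385,133,.02),("gripend",401,250,.014),("tip",404,408,.012),("floorfront",404,415,.003),("L",285,300,.02),("R",486,300,.02)]: print(l,ray("wrist",u*.7,v*.7,z))
E
```

```text
edge [0.5282 0.4879 0.02  ]
gripend [0.526  0.4249 0.014 ]
tip [0.5105 0.3217 0.012 ]
floorfront [0.5089 0.311  0.003 ]
L [0.4552 0.4084 0.02  ]
R [0.57   0.3888 0.02  ]
```

```bash
python3 -m creep '[[[-6,-38,20,0.2,1,1],[-6,-38,15,0,0,1],[-7,-38,0,0,0,1],[-7,-38,0,0,0,0.8],[-7,-38,0,0,0,0]]]'; python3 -m creep '[[[-7,-38,0,0,0,0],[-7,-38,0,0,0,0],[-7,-38,0,0,0,0],[-7,-38,0,0,0,0],[-7,-38,0,0,0,0]]]'; python3 -m creep '[[[0,0,0,0,0,0],[0,0,0,0,0,0]]]'
```

```text
time: 6.78
tool_pos: [0.4811, 0.2049, 0.3189]
tool_rot: [-3.126, 0.005, 1.484]
contact_force: [0.4, 0.1, -0.0]
opening: 0.0319
time: 7.2
tool_pos: [0.4399, 0.0068, 0.3145]
tool_rot: [-3.116, 0.006, 1.487]
contact_force: [0.4, -0.9, 0.4]
opening: 0.0324
time: 7.37
tool_pos: [0.4378, 0.0003, 0.3129]
tool_rot: [-3.111, 0.008, 1.477]
contact_force: [0.4, 0.1, -0.8]
opening: 0.0322
```

```bash
python3 -m creep '[[[0,-26,0,-0.2,-1.0,0],[0,-26,0,0,-0.7,0],[0,-25,0,0,0,0],[0,0,0,0,0,0],[0,0,0,0,0,0]]]';  python3 - <<'E'
from h import *
cv2.imwrite("pics/wrist5.png",cv2.resize(viewer.read_camera("wrist"),(800,600),interpolation=cv2.INTER_CUBIC))
E
```

```text
time: 7.78
tool_pos: [0.4373, -0.0767, 0.31]
tool_rot: [-3.136, 0.006, 1.48]
contact_force: [-1.1, 1.3, -0.6]
opening: 0.0319
```

View pics/wrist5.png

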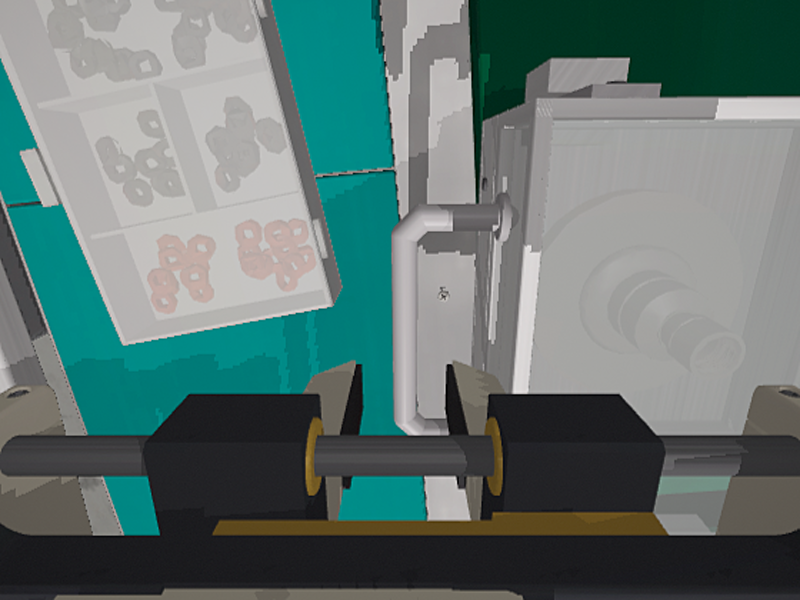

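```bash
python3 - <<'E'
from h import *
o=robot.observe();print(o["tool_pos"],o["tool_rot"])
for u,v in [(405,218),(405,320),(406,425)]: print(ray("wrist",u*.7,v*.7,.086))
E
```

```text
[ 0.43740207 -0.07641476  0.30997575] [-3.13584673  0.00618341  1.48126059]
[ 0.4428 -0.0193  0.086 ]
[ 0.4385 -0.0673  0.086 ]
[ 0.434 -0.125  0.086]
```

```bash
python3 -m creep '[[[0,1,-25,0,0,0],[0,1,-25,0,0,0],[0,1,-13,0,0,0],[0,0,0,0,0,0]]]';  python3 -m creep '[[[0,0,0,0,0,0]]]'
```

```text
time: 8.17
tool_pos: [0.4381, -0.0682, 0.2453]
tool_rot: [-3.138, 0.006, 1.487]
contact_force: [-0.5, -0.1, -0.5]
opening: 0.0321
time: 8.25
tool_pos: [0.4381, -0.067, 0.2449]
tool_rot: [-3.136, 0.005, 1.489]
contact_force: [0.0, 0.1, 1.0]
opening: 0.0323
```

```bash
python3 -m creep '[[[0,0,0,0,0,0],[0,0,0,0,0,0],[0,0,0,0,0,0],[0,0,0,0,0,0]]]' 1 30;  python3 -m creep '[[[0,0,0,0,0,0],[0,0,0,0,0,0]]]'
```

```text
time: 8.58
tool_pos: [0.4382, -0.0651, 0.2468]
tool_rot: [-3.136, 0.006, 1.493]
contact_force: [1.1, -3.2, -3.2]
opening: 0.0107
time: 8.75
tool_pos: [0.4381, -0.0651, 0.2474]
tool_rot: [-3.137, 0.006, 1.492]
contact_force: [-0.3, 0.3, -3.7]
opening: 0.0108
```

```bash
cat > th.py <<'E'
from h import *
o=robot.observe(); z=R.from_euler("xyz",o["tool_rot"]).as_matrix()[:,2]
b=np.array(o["tool_pos"])+.163*z
z0=R.from_euler("xyz",[-3.137,.006,1.492]).as_matrix()[:,2]
d=b-(np.array([.4381,-.0651,.2474])+.163*z0); a=-.095
s=d[0]*np.cos(a)+d[1]*np.sin(a); l=-d[0]*np.sin(a)+d[1]*np.cos(a)
x,zz=228-1e3*s,30+1e3*d[2]
phi=np.arctan2(zz,x); print("t",o["time"],"theta",round(phi-.131,3),"r",round(np.hypot(x,zz),1),"lat",round(l*1e3,1),"tool z",z.round(3),"F",np.round(o["contact_force"],1),o["opening"])
for dt in (.1,.2,.3,.4): 
    p=phi+dt; ds=(x-230*np.cos(p)); dz=230*np.sin(p)-zz; print(dt,np.round([ds*np.cos(a),ds*np.sin(a),dz],1))
p=1.391; ds=(x-230*np.cos(p)); print("to 1.26",np.round([ds*np.cos(a),ds*np.sin(a),230*np.sin(p)-zz],1))
E
python3 -m creep '[[[2,0,11,0,0,0],[2,0,11,0,0,0],[3,0,11,0,0,0],[3,0,11,0,0,0]]]'; python3 th.py
```

```text
time: 9.08
tool_pos: [0.4483, -0.066, 0.2913]
tool_rot: [-3.136, 0.006, 1.491]
contact_force: [5.2, -1.7, -7.1]
opening: 0.0111
t 9.0833 theta 0.196 r 230.1 lat 0.0 tool z [-0.006 -0.006 -1.   ] F [ 5.2 -1.7 -7.1] 0.011112755825353399
0.1 [ 8.5 -0.8 21.3]
0.2 [19.  -1.8 41.8]
0.3 [31.5 -3.  61. ]
0.4 [45.8 -4.4 79. ]
to 1.26 [176.  -16.8 152.4]
```

```bash
python3 -m creep '[[[7,-0.6,17,0,0,0],[8,-0.8,17,0,0,0],[9,-0.9,16,0,0,0],[10,-1,15,0,0,0],[11,-1,14,0,0,0]]]'; python3 th.py
```

```text
time: 9.5
tool_pos: [0.494, -0.0704, 0.3724]
tool_rot: [-3.135, 0.004, 1.488]
contact_force: [5.8, -0.7, -10.2]
opening: 0.0113
t 9.5 theta 0.602 r 231.7 lat 0.4 tool z [-0.007 -0.003 -1.   ] F [  5.8  -0.7 -10.2] 0.011314996600692701
0.1 [17.4 -1.7 15.1]
0.2 [35.1 -3.3 29.7]
0.3 [54.2 -5.2 42.5]
0.4 [74.4 -7.1 53.3]
to 1.26 [130.5 -12.4  71.3]
```

```bash
python3 -m creep '[[[12,-1.1,10.5,0,0,0],[12,-1.2,11,0,0,0],[13,-1.2,10,0,0,0],[13.5,-1.3,9,0,0,0],[13.5,-1.3,7.5,0,0,0]]]'; python3 th.py
```

```text
time: 9.92
tool_pos: [0.5576, -0.0762, 0.4238]
tool_rot: [-3.125, 0.002, 1.487]
contact_force: [-2.4, 1.6, 0.4]
opening: 0.0111
t 9.9167 theta 0.95 r 233.9 lat 0.9 tool z [-0.016 -0.001 -1.   ] F [-2.4  1.6  0.4] 0.011066214959273648
0.1 [22.5 -2.1  6.4]
0.2 [44.1 -4.2 14. ]
0.3 [66.3 -6.3 19.5]
0.4 [89.  -8.5 22.7]
to 1.26 [68.5 -6.5 19.9]
```

```bash
python3 -m creep '[[[8.5,-0.8,3.5,0,0,0],[9,-0.9,3.5,0,0,0],[9,-0.9,3.2,0,0,0],[8.5,-0.8,2.5,0,0,0],[6,-0.5,1.5,0,0,0]]]'; python3 th.py
```

```text
time: 10.33
tool_pos: [0.5993, -0.08, 0.4424]
tool_rot: [-3.122, 0.001, 1.486]
contact_force: [-3.4, 0.5, 3.2]
opening: 0.0113
t 10.3333 theta 1.144 r 235.2 lat 1.2 tool z [-0.019  0.001 -1.   ] F [-3.4  0.5  3.2] 0.01132016616317351
0.1 [23.7 -2.3  0.6]
0.2 [46.4 -4.4  3.9]
0.3 [69.2 -6.6  5. ]
0.4 [92.1 -8.8  3.7]
to 1.26 [27.3 -2.6  1.3]
```

```bash
python3 -m creep '[[[6,-0.6,1.2,0,0,0],[6,-0.6,1,0,0,0],[6,-0.6,0.6,0,0,0],[4,-0.4,0.3,0,0,0],[0,0,0,0,0,0]]]'; python3 -m creep '[[[0,0,0,0,0,0],[0,0,0,0,0,0]]]'; python3 th.py; python3 - <<'E'
from h import *
a=viewer.read_camera("side")[150:290,230:400]; cv2.imwrite("pics/side6.png",cv2.resize(a,None,fx=4.25,fy=4.25,interpolation=cv2.INTER_CUBIC))
a=viewer.read_camera("scene")[130:275,170:380]; cv2.imwrite("pics/scene6.png",cv2.resize(a,None,fx=3.8,fy=3.8,interpolation=cv2.INTER_CUBIC))
E
```

```text
time: 10.75
tool_pos: [0.6232, -0.0822, 0.4479]
tool_rot: [-3.125, 0.001, 1.486]
contact_force: [-2.0, 0.0, 1.7]
opening: 0.0112
time: 10.92
tool_pos: [0.6235, -0.0822, 0.448]
tool_rot: [-3.125, 0.001, 1.486]
contact_force: [-1.7, 0.6, 3.4]
opening: 0.0111
t 10.9167 theta 1.252 r 234.7 lat 1.4 tool z [-0.016  0.001 -1.   ] F [-1.7  0.6  3.4] 0.01113969184178427
0.1 [23.5 -2.2 -1.5]
0.2 [46.4 -4.4 -0.6]
0.3 [69.3 -6.6 -2.1]
0.4 [91.8 -8.8 -5.8]
to 1.26 [ 2.6 -0.2 -4.3]
```

View pics/side6.png

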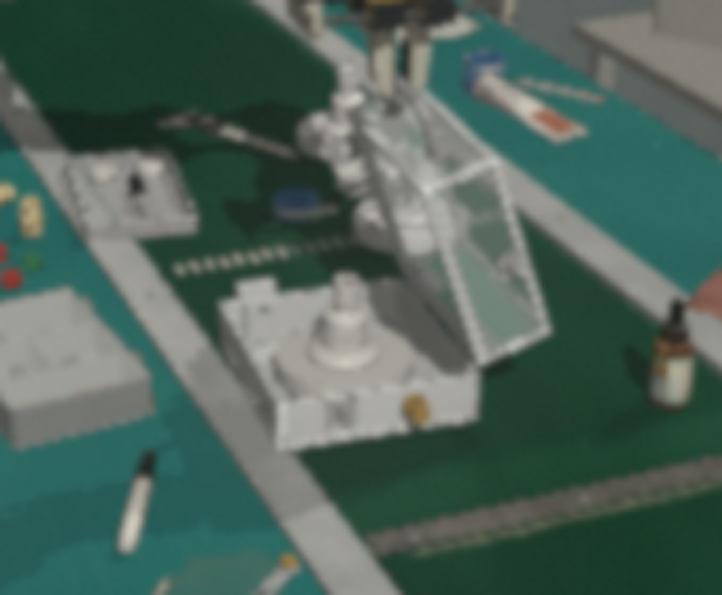

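View pics/scene6.png

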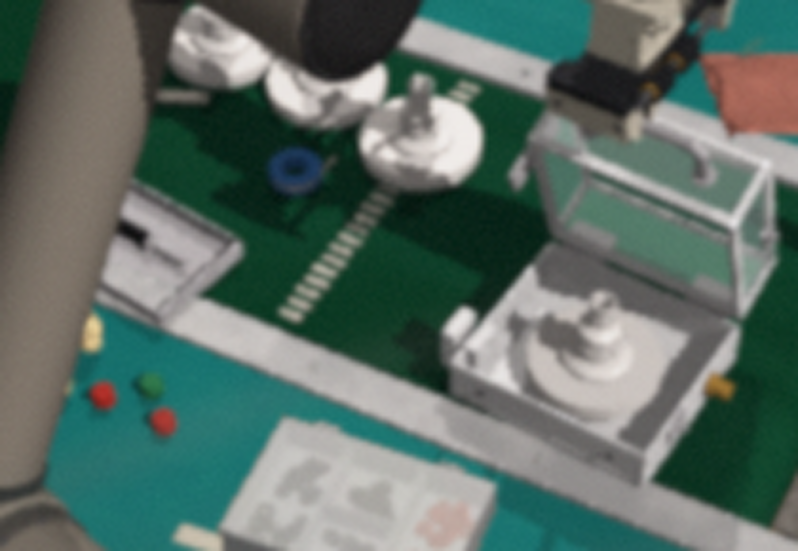

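```bash
python3 - <<'E'
from h import *
from scipy.optimize import least_squares
def proj(n,X):
    m,P=campose(n); c=(np.linalg.inv(P)@np.r_[X,1])[:3]
    return np.array([m["cx"]-m["fx"]*c[0]/c[2], m["cy"]+m["fy"]*c[1]/c[2]])
def world(p,th,x0,y0,yaw):
    x,y,z=np.array(p,float)/1e3; x-=.093; z-=.054
    x,z=x*np.cos(th)+z*np.sin(th)+.093,-x*np.sin(th)+z*np.cos(th)+.054
    return np.array([x0+x*np.cos(yaw)-y*np.sin(yaw),y0+x*np.sin(yaw)+y*np.cos(yaw),z])
TF,TR=(-90,-100,120),(90,-100,120)
S=lambda u,v:(230+u/4.25,150+v/4.25); C=lambda u,v:(170+u/3.8,130+v/3.8); C0=lambda u,v:(170+u/3.8,150+v/3.8)
up=[("side",TF,S(428,188)),("side",TR,S(483,362)),("scene",TF,C(735,218)),("scene",TR,C(740,317))]
sh=[("scene",(-90,100,120),C0(452,233)),("scene",(90,100,120),C0(557,115)),("scene",TR,C0(748,200)),("scene",TF,C0(652,328))]
def f(q,cams=("side","scene")): return np.ravel([proj(n,world(p,t,*q[1:]))-uv for L,t in((up,q[0]),(sh,0)) for n,p,uv in L if n in cams or t==0])
for cams in (("side","scene"),("side",),("scene",)):
    r=least_squares(f,[1.25,.571,-.088,-.095],args=(cams,),x_scale=[.1,.01,.01,.05]);print(cams,r.x.round(3),r.fun.round(1))
    print("bar at fit",world((-135,0,84),*r.x).round(4))
E
```

```text
('side', 'scene') [ 1.05   0.549 -0.089 -0.171] [-1.6 -3.7  8.7 -6.3  1.6 -0.2  8.6 -8.9 -4.3  2.1 -0.4  2.5 -1.4  5.9
 -6.3  6.1]
bar at fit [ 0.5547 -0.0896  0.2667]
('side',) [ 1.001  0.558 -0.092 -0.154] [-1.2 -3.1 11.  -7.3 -2.2  1.2  0.8  1.3  0.3  4.1 -3.5  4.5]
bar at fit [ 0.553  -0.0912  0.2622]
('scene',) [ 0.99   0.557 -0.088 -0.139] [  0.6   0.    8.5 -11.9  -3.1   1.4  -0.7   1.2  -0.8   3.4  -3.9   4.1]
bar at fit [ 0.5502 -0.0875  0.2611]
```

```bash
python3 - <<'E'
from h import *
from scipy.optimize import least_squares
def proj(n,X):
    m,P=campose(n); c=(np.linalg.inv(P)@np.r_[X,1])[:3]
    return np.array([m["cx"]-m["fx"]*c[0]/c[2], m["cy"]+m["fy"]*c[1]/c[2]])
def world(p,th,x0,y0,yaw):
    x,y,z=np.array(p,float)/1e3; x-=.093; z-=.054
    x,z=x*np.cos(th)+z*np.sin(th)+.093,-x*np.sin(th)+z*np.cos(th)+.054
    return np.array([x0+x*np.cos(yaw)-y*np.sin(yaw),y0+x*np.sin(yaw)+y*np.cos(yaw),z])
TF,TR,BF,BR=(-90,-100,120),(90,-100,120),(-90,-100,54),(90,-100,54)
S=lambda u,v:(230+u/4.25,150+v/4.25); C=lambda u,v:(170+u/3.8,130+v/3.8); C0=lambda u,v:(170+u/3.8,150+v/3.8)
up=[("side",TF,S(495,160)),("side",TR,S(548,330)),("side",BF,S(428,188)),("side",BR,S(483,362)),
    ("scene",TF,C(772,165)),("scene",TR,C(775,260)),("scene",BF,C(735,218)),("scene",BR,C(740,317))]
sh=[("scene",(-90,100,120),C0(452,233)),("scene",(90,100,120),C0(557,115)),("scene",TR,C0(748,200)),("scene",TF,C0(652,328))]
def f(q,cams): return np.ravel([proj(n,world(p,t,*q[1:]))-uv for L,t in((up,q[0]),(sh,0)) for n,p,uv in L if n in cams or t==0])
for cams in (("side","scene"),("side",),("scene",)):
    r=least_squares(f,[1.25,.571,-.088,-.095],args=(cams,),x_scale=[.1,.01,.01,.05]);print(cams,r.x.round(3),r.fun.round(1))
    print("bar at fit",world((-135,0,84),*r.x).round(4))
E
```

```text
('side', 'scene') [ 1.252  0.571 -0.088 -0.086] [ 1.1 -0.9  1.1  1.  -0.5  0.2  0.1  0.9 -0.2 -0.8 -0.1  0.2 -0.   1.7
  0.3  0.4 -0.9  0.2 -1.  -1.   0.2 -0.9 -0.1  0.6]
bar at fit [ 0.621  -0.0927  0.2799]
('side',) [ 1.244  0.571 -0.089 -0.088] [ 0.6 -0.8  1.1  1.  -1.   0.5  0.   1.  -0.8  0.3 -0.7 -0.9  0.3 -0.7
  0.   0.8]
bar at fit [ 0.6188 -0.0933  0.2795]
('scene',) [ 1.262  0.572 -0.089 -0.089] [ 0.3 -1.1  0.1  0.3  0.3  1.2  0.5  0.4 -0.8  0.  -0.7 -1.   0.3 -0.8
 -0.   0.6]
bar at fit [ 0.6236 -0.0933  0.2803]
```

```bash
python3 -m creep '[[[0,0,0,0,0,0],[0,0,0,0,0,0],[0,0,0,0,0,0]]]'; python3 th.py | head -1; python3 -c "
from cell import robot
print(robot.hand_in())"
```

```text
time: 11.27
tool_pos: [0.6231, -0.0822, 0.4479]
tool_rot: [-3.126, 0.001, 1.486]
contact_force: [-0.8, 0.8, 2.8]
opening: 0.0113
t 11.2667 theta 1.251 r 234.7 lat 1.4 tool z [-0.016  0.001 -1.   ] F [-0.8  0.8  2.8] 0.011295146194936254
the job is handed in; nothing more can be done
None
```

I drew the pin straight out and laid it in the steel tray. Then I swung the guard up to its balance point and handed the job in at 11.3 s with the handle still gripped at 30 N. The hand-in gives no verdict, so success rests on the checks below.

- **Guard angle:** 1.251 rad from the arm's position and 1.252 rad from a fit to the side and scene pictures. The target is 1.26 within 0.07. It stood still over the last rows, with only about 3 N at the wrist.
- **Pin:** the close picture after release shows it wholly inside the tray, with its tip about 30 mm inside the end of the allowed range. It was still there in the last scene picture.
- **Other parts:** in the last pictures I saw nothing shifted, though I did not measure each part. The stay and the screwdriver were hardly in view.

**What went wrong or disagreed:**
- My first close on the pin was too high, only at the fingertips. I reopened and regripped lower before drawing it.
- The handle's distance from the hinge came out at about 235 mm instead of 230 mm near the end. Forces stayed low, so it is probably slight slip in the grip or a small error in the position estimate.

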